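# Cover the porcelain crucibles with their lids

## Task

The four open porcelain crucibles are ready for the furnace: put on each its own lid, the one that fits its mouth, so that the lid sits flat and fully home on the rim with its knob up. Porcelain chips, so set the lids down rather than dropping them; leave the crucibles standing where they are, and leave the sample pot and the steel ring alone.

Things in the scene. Friction and masses are not known exactly. Their poses are not given: they have to be found in the camera images.
- mouth_tiny (a point): centre of the mouth, at rim height, of the smallest of four open round white porcelain crucibles: rim 36 mm across outside, mouth 30 mm inside, 28 mm tall, standing loose and upright on the worktop; z points up
- lid_tiny_center (a point): centre, 16.5 mm above its underside, of the smallest of four loose white porcelain lids, for the smallest crucible; lies knob up; 33 mm tall, flange 40 mm across. Below the flange a plug 8 mm deep tapers from 26 to 16 mm across and centres itself in the mouth. Flange top 13.5 mm above the underside; grip by the knob: 17 mm round, 21 to 31 mm above the underside. Seated, this point is 8.5 mm above the mouth's. z up
- mouth_small (a point): centre of the mouth, at rim height, of the second smallest of four open round white porcelain crucibles: rim 51 mm across outside, mouth 45 mm inside, 39 mm tall, standing loose and upright on the worktop; z points up
- lid_small_center (a point): centre, 16.5 mm above its underside, of the second smallest of four loose white porcelain lids, for the second smallest crucible; lies knob up; 33 mm tall, flange 55 mm across. Below the flange a plug 8 mm deep tapers from 41 to 31 mm across and centres itself in the mouth. Flange top 13.5 mm above the underside; grip by the knob: 17 mm round, 21 to 31 mm above the underside. Seated, this point is 8.5 mm above the mouth's. z up
- mouth_medium (a point): centre of the mouth, at rim height, of the second largest of four open round white porcelain crucibles: rim 66 mm across outside, mouth 60 mm inside, 50 mm tall, standing loose and upright on the worktop; z points up
- lid_medium_center (a point): centre, 16.5 mm above its underside, of the second largest of four loose white porcelain lids, for the second largest crucible; lies knob up; 33 mm tall, flange 70 mm across. Below the flange a plug 8 mm deep tapers from 56 to 46 mm across and centres itself in the mouth. Flange top 13.5 mm above the underside; grip by the knob: 17 mm round, 21 to 31 mm above the underside. Seated, this point is 8.5 mm above the mouth's. z up
- mouth_large (a point): centre of the mouth, at rim height, of the largest of four open round white porcelain crucibles: rim 81 mm across outside, mouth 75 mm inside, 61 mm tall, standing loose and upright on the worktop; z points up
- lid_large_center (a point): centre, 16.5 mm above its underside, of the largest of four loose white porcelain lids, for the largest crucible; lies knob up; 33 mm tall, flange 85 mm across. Below the flange a plug 8 mm deep tapers from 71 to 61 mm across and centres itself in the mouth. Flange top 13.5 mm above the underside; grip by the knob: 17 mm round, 21 to 31 mm above the underside. Seated, this point is 8.5 mm above the mouth's. z up
- sample_pot_center (a point): centre, half-way up, of a loose closed white plastic sample pot, 54 mm across and 57 mm tall, a bystander with its own fixed lid and no knob
- ring_center (a point): centre, half-way up, of a loose empty steel ring mould, 91 mm across and 40 mm tall, a bystander
Mind the look-alikes: they are no part of the job. What is shaped like the part that bears mouth_small but green is not meant. What is shaped like the part that bears lid_medium_center but green or yellow is not meant.

How it is judged:
By the outcome, as a careful person would: the job done as asked, in the order asked, and still so for the second after the job is handed in, with the robot touching nothing.
It also fails if it takes over 83 s, if anything falls off the work surface, if the arm or the gripper's body presses on something with over 40 N, if the wrist force passes 120 N, or if a joint passes its speed limit or range.

## Robot

A 6-joint arm with a two-finger parallel gripper is mounted at the origin on a cart in front of the work surface, level with it; the furniture and walls round the work are solid. World frame = base frame: x ahead of the robot, y to its left, z up, the work surface at z = 0. Lengths are in m, angles in rad, forces in N, time in s.
With the tool pointing down it reaches from about 0.35 to 0.775 m from the base axis. Payload 7.3 kg.
Tool frame: the origin (TCP) lies midway between the tips of the shut fingers; the grasp point (between the pads) lies robot.grasp_offset behind it (robot.grasp_offset is the distance from the TCP to the grasp point, in m); z points along the fingers, x is the direction in which the jaws open and shut, and the axes are right-handed (so a half turn about z gives the same grasp; the last joint's range is limited). The gripper opens to 92 mm and grips with 3 to 60 N. Pads are 19 mm wide; open, the fingers measure 130 mm over their backs; the gripper's body (75 mm by 190 mm) begins 47 mm behind the grasp point.
Start: joints at [1.148, 0.342, 1.524, -0, 1.275, -0.146], TCP at [0.143, 0.505, 0.227] pointing down, gripper open.
Joint ranges: [-2.53, 2.53], [-0.77, 2.02], [0.04, 2.7], [-1, 4.14], [0.28, 2.66], [-3.11, 3.11]. Speed limits (rad/s): [2.57, 2.57, 3.14, 3.14, 3.14, 3.14].

## Interface

Orientations are given as [roll, pitch, yaw] about the fixed x, y, z axes, in that order (R = Rz(yaw) Ry(pitch) Rx(roll)).
In Python, from cell import robot gives the robot as it stands. The module is installed in compiled form; this text tells all that it offers.
- The arm moves only by the tool move_arm, never from a script. Its argument "increments" is a list of rows, each a list of 7 numbers: the finger opening in mm, from 0 to 91.8, then the shift along the tool's x, y, z in mm, then the turn, a rotation vector about the tool's x, y, z in rad. A call has 1 to 12 rows; each row shifts and turns the pose as measured when the row begins, along the tool's axes as they then stand; what a row does not reach is not made up. A row lasts 1/8 s, in which the tool goes at most 62.5 mm and 10.7 degrees, less where a joint would pass 70% of its speed; a pose out of reach is approached as far as the arm can. A call is refused whole if a number of a shift passes 62.5 or a number of a turn 0.188, either way. A call with a gripper value outside its range is refused whole. The fingers move at their own pace and stop on an object; "newtons" is the grip in N (left out, the last holds). Time passes only in rows, so rows that do not move let the fingers close. It gives the time, the measured TCP pose, the force and the opening at its end, in the units of the state.
- robot.observe(): the state, without advancing time (a new reading comes with each control period).
- robot.read_camera(name): name is "scene" or "top" or "wrist"; returns a dict with "img" (480x640x3 uint8, red, green, blue), "fx", "fy", "cx", "cy" (pixels), "k1" (the pictures are not rectified: a ray, as slopes to the right and down, at radius r is drawn at 1 + k1 r^2 times it, then the intrinsics apply), "T" (4x4, takes a point from camera to world coordinates). Camera axes: x right, y down, z forward; pixel columns grow to the right and rows downward; lengths in m; the calibration is good to about 2 mm. A picture is of the moment at which its call begins. There is no depth.
- robot.hand_in(): hands the job in, once; it reports no verdict.
Trained networks look in the newest picture that a camera, given by its name, has taken for a name from the list of things; names that differ only in an ending like _2 or _b are one class to them, and where a whole thing is asked for, a point or a joint stands for the part that bears it (a point fixed in the world has none). Each returns a list of dicts, best first, with "conf" (0 to 1); they miss things now and then, are a little off and sometimes report something else, mostly with a low value. They report only what shows in the picture. A call takes as long as a camera call. They do not tell look-alikes from the thing itself.
- robot.look_for(thing, camera): "rect" ([left, top, width, height] in pixels, round what is visible of it).
The state is a dict: "time": time; "qpos": joint angles; "qvel": joint speeds; "joint_efforts": joint torques, N m; "tool_pos": TCP position; "tool_rot": TCP orientation; "contact_force": force on the tool from outside, world axes, zero at the start; "torque": the same for the moment, N m; "opening": finger opening in m.
Only numpy, scipy, OpenCV 4.12 (cv2) and the standard library are available. Lean on these libraries where they do the work, as an engineer would, in place of code of your own. Each camera call takes 0.05 s, during which the arm holds its last target.

## Working session

There is one attempt and no reset: what is moved stays moved. The work goes in short steps, Python scripts to look and compute and a tool call to move; the robot and the scene stay as the last step left them, time stands still between calls to the robot, and variables do not carry over. Pictures are saved under pics/ and viewed, and the job is handed in when it is done.

Besides the shell and the picture viewer there is one more tool, called after "Emit:" in YAML: its name, and indented under it one key for each argument. move_arm: Moves the arm, as the interface text tells. Its arguments: {"type":"object","properties":{"increments":{"type":"array"},"newtons":{"type":"number"}},"required":["increments"]}

```bash
mkdir -p pics; python3 - <<'E'
from cell import robot
import cv2
print(robot.grasp_offset)
for n in ["scene","top","wrist"]:
    c=robot.read_camera(n)
    cv2.imwrite(f"pics/{n}0.png",c["img"][:,:,::-1])
    print(n,c["fx"],c["fy"],c["cx"],c["cy"],c["k1"],c["T"].round(4).tolist())
s=robot.observe();print(s)
E
```

```text
0.0188
scene 551.8402471438253 551.8402471438253 320.01779813638615 239.6076501905941 -0.006542535145624832 [[0.6052, -0.408, 0.6835, -0.2796], [-0.7958, -0.2905, 0.5313, -0.6394], [-0.0182, -0.8655, -0.5006, 0.6835], [0.0, 0.0, 0.0, 1.0]]
top 444.06520125511025 444.06520125511025 318.79438378063065 235.12166808659123 0.009228936349532356 [[-0.0029, -0.9966, 0.0825, 0.4652], [-0.9999, 0.002, -0.0107, 0.0044], [0.0105, -0.0825, -0.9965, 1.1255], [0.0, 0.0, 0.0, 1.0]]
wrist 376.93149473539336 376.93149473539336 318.0676009611128 231.387342978484 -0.01636530597363519 [[0.2729, 0.9201, 0.281, 0.0661], [0.962, -0.2605, -0.0813, 0.5277], [-0.0016, 0.2925, -0.9563, 0.383], [0.0, 0.0, 0.0, 1.0]]
{'time': 0.15, 'qpos': array([ 1.14799091e+00,  3.42585512e-01,  1.52476593e+00,  8.16185118e-06,
        1.27537635e+00, -1.45998706e-01]), 'qvel': array([ 0.0006579 , -0.00238779, -0.00324273,  0.0013316 , -0.00233486,
        0.00059872]), 'joint_efforts': array([ 9.06346431e-04, -4.31477201e+01, -2.44350636e+01,  7.17947166e-02,
        5.39079448e-02, -8.42140071e-05]), 'tool_pos': array([0.14333295, 0.50476095, 0.2262038 ]), 'tool_rot': array([-3.14141979e+00,  1.12192312e-03,  1.29398733e+00]), 'contact_force': array([0.61087943, 0.85528271, 0.00089579]), 'torque': array([-0.04166899,  0.0211958 ,  0.0759586 ]), 'opening': 0.09190667743043993}
```

View pics/top0.png

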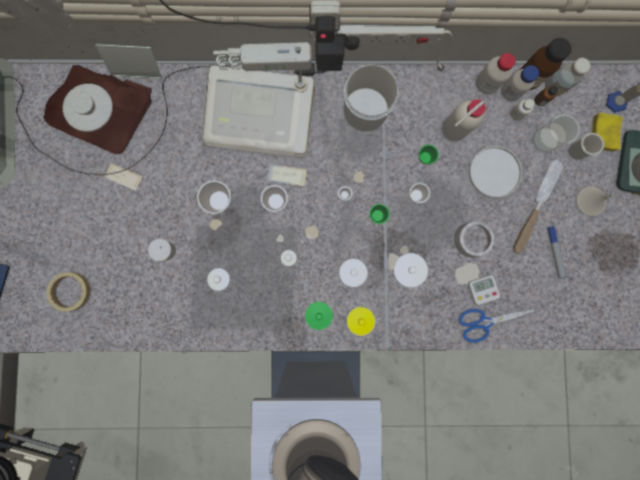

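View pics/scene0.png

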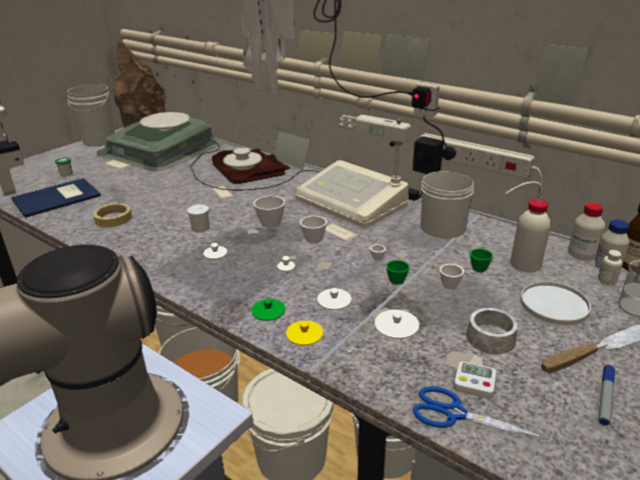

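View pics/wrist0.png

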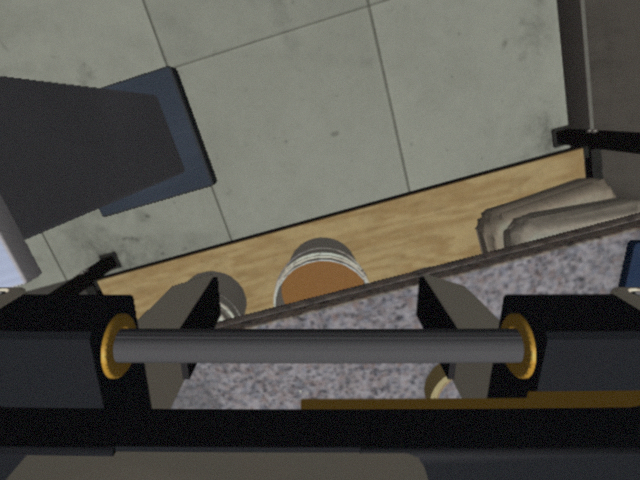

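```bash
python3 - <<'E'
from cell import robot
for n in ["mouth_tiny","mouth_small","mouth_medium","mouth_large","lid_tiny_center","lid_small_center","lid_medium_center","lid_large_center","sample_pot_center","ring_center"]:
    print(n,[([round(float(v)) for v in d["rect"]],round(d["conf"],2)) for d in robot.look_for(n,"top")][:4])
E
```

```text
mouth_tiny [([340, 188, 12, 17], 0.59)]
mouth_small [([406, 182, 24, 21], 0.84), ([416, 146, 19, 18], 0.61), ([338, 261, 30, 26], 0.56), ([369, 203, 19, 23], 0.55)]
mouth_medium [([262, 186, 24, 27], 0.76), ([151, 240, 26, 22], 0.64)]
mouth_large [([196, 182, 35, 30], 0.58), ([338, 259, 30, 27], 0.42)]
lid_tiny_center [([282, 251, 14, 16], 0.57)]
lid_small_center [([206, 269, 22, 26], 0.79), ([393, 255, 35, 32], 0.25)]
lid_medium_center [([339, 256, 28, 32], 0.95), ([306, 302, 25, 29], 0.85), ([350, 308, 28, 30], 0.76), ([391, 254, 37, 33], 0.16)]
lid_large_center [([409, 184, 20, 22], 0.31)]
sample_pot_center [([149, 237, 26, 24], 0.72)]
ring_center [([454, 223, 43, 36], 0.81)]
```

```bash
cat > h.py <<'E'
import numpy as np, cv2
def K(c): return np.array([[c["fx"],0,c["cx"]],[0,c["fy"],c["cy"]],[0,0,1]],float)
def D(c): return np.array([c["k1"],0,0,0,0],float)
def proj(c,P):
    P=np.atleast_2d(np.asarray(P,float)); Ti=np.linalg.inv(c["T"])
    r,_=cv2.Rodrigues(Ti[:3,:3]); return cv2.projectPoints(P.reshape(-1,1,3),r,Ti[:3,3],K(c),D(c))[0].reshape(-1,2)
def unproj(c,uv,z):
    n=cv2.undistortPoints(np.asarray(uv,float).reshape(-1,1,2),K(c),D(c)).reshape(-1,2)
    d=np.c_[n,np.ones(len(n))]@c["T"][:3,:3].T; o=c["T"][:3,3]
    return o+d*((z-o[2])/d[:,2])[:,None]
def circ(x,y,z,r,n=72):
    a=np.linspace(0,2*np.pi,n,endpoint=False); return np.c_[x+r*np.cos(a),y+r*np.sin(a),np.full(n,z)]
def fit(c,x,y,z,r,rng=0.012,sign=1,step=0.001):
    # find centre maximizing radial gradient (bright inside for sign=1)
    g=cv2.cvtColor(c["img"],cv2.COLOR_RGB2GRAY).astype(np.float32)
    best=None
    dr=0.0025
    def samp(x,y,rr):
        p=proj(c,circ(x,y,z,rr)).astype(np.float32); return cv2.remap(g,p[:,0].reshape(1,-1),p[:,1].reshape(1,-1),cv2.INTER_LINEAR)[0]
    for dx in np.arange(-rng,rng+1e-9,step):
        for dy in np.arange(-rng,rng+1e-9,step):
            d=samp(x+dx,y+dy,r-dr)-samp(x+dx,y+dy,r+dr)
            s=np.clip(sign*d,-40,40).mean()
            if best is None or s>best[0]: best=(s,x+dx,y+dy)
    return best
ITEMS={ # name:(z of circle, radius, approx top px)
"m_tiny":(.028,.018,(345,192)),"m_small":(.039,.0255,(419,191)),"m_medium":(.050,.033,(274,196)),"m_large":(.061,.0405,(214,195)),
"l_tiny":(.0135,.020,(289,257)),"l_small":(.0135,.0275,(218,279)),"l_medium":(.0135,.035,(353,272)),"l_large":(.0135,.0425,(411,270)),
"pot":(.057,.027,(160,248)),"ring":(.040,.0455,(477,238))}
E
python3 - <<'E'
from cell import robot
from h import *
c=robot.read_camera("top")
vis=cv2.resize(c["img"][130:360,130:520],None,fx=2,fy=2,interpolation=cv2.INTER_CUBIC)[:,:,::-1].copy()
for n,(z,r,px) in ITEMS.items():
    p=unproj(c,[px],z)[0]; s,x,y=fit(c,p[0],p[1],z,r)
    print(n,p[:2].round(4),round(float(s),1),round(x,4),round(y,4), "R=%.3f"%np.hypot(x,y))
    q=(proj(c,circ(x,y,z,r))-[130,130]+.5)*2
    cv2.polylines(vis,[q.round().astype(np.int32)],True,(0,0,255),1)
cv2.imwrite("pics/fit1.png",vis)
E
```

```text
m_tiny [ 0.6642 -0.0732] 23.4 0.6632 -0.0732 R=0.667
m_small [ 0.6645 -0.2561] 29.9 0.6615 -0.2581 R=0.710
m_medium [0.6505 0.1021] 24.6 0.6465 0.1031 R=0.655
m_large [0.6511 0.2459] 25.6 0.6481 0.2479 R=0.694
l_tiny [0.5026 0.0672] 40.0 0.4996 0.0692 R=0.504
l_small [0.4484 0.2433] 40.0 0.4474 0.2423 R=0.509
l_medium [ 0.4647 -0.0927] 40.0 0.4637 -0.0937 R=0.473
l_large [ 0.4693 -0.2379] 37.7 0.4693 -0.2369 R=0.526
pot [0.5235 0.3737] 37.6 0.5205 0.3757 R=0.642
ring [ 0.5472 -0.3961] 18.9 0.5472 -0.3961 R=0.676
```

View pics/fit1.png

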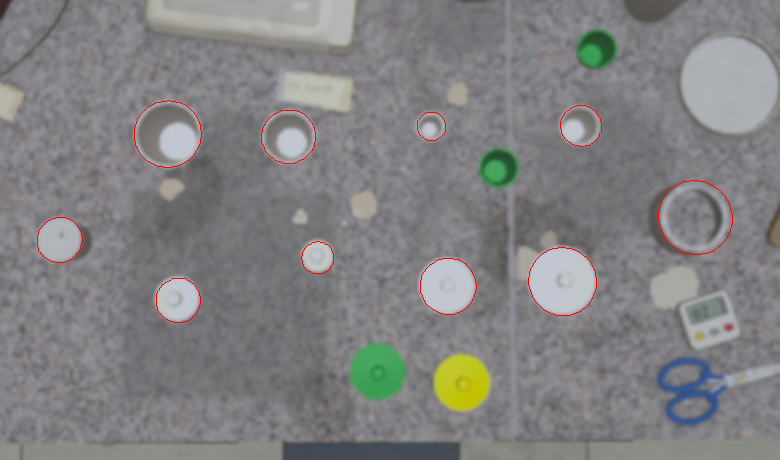

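Emit:
move_arm:
  increments:
    - [45,0,0,0,0,0,0.185]
    - [45,0,0,0,0,0,0.185]
    - [45,0,0,0,0,0,0.185]
    - [45,0,0,0,0,0,0.185]
    - [45,0,0,0,0,0,0.185]
    - [45,0,0,0,0,0,0.185]
    - [45,0,0,0,0,0,0.185]
    - [45,0,0,0,0,0,0]
  newtons: 15

```text
time: 1.7
tool_pos: [0.1434, 0.505, 0.2269]
tool_rot: [-3.141, -0.0, -0.021]
contact_force: [0.1, -0.2, -0.1]
opening: 0.045
```

Emit:
move_arm:
  increments:
    - [45,20,17,5,0,0,-0.02]
    - [45,38,33,14,0,0,0]
    - [45,38,33,14,0,0,0]
    - [45,38,33,14,0,0,0]
    - [45,38,33,14,0,0,0]
    - [45,38,33,14,0,0,0]
    - [45,38,33,14,0,0,0]
    - [45,38,33,14,0,0,0]
    - [45,0,0,0,0,0,0]

```text
time: 2.82
tool_pos: [0.4432, 0.2564, 0.1216]
tool_rot: [-3.136, -0.004, 0.044]
contact_force: [-0.4, -0.1, 0.4]
opening: 0.0448
```

```bash
cat >> h.py <<'E'
def wrist(robot,name,items):
    c=robot.read_camera("wrist"); s=robot.observe(); vis=c["img"][:,:,::-1].copy()
    print("t",round(float(s["time"]),2),"tcp",s["tool_pos"].round(4),"rot",s["tool_rot"].round(3),"open",round(float(s["opening"]),4),"F",s["contact_force"].round(1))
    for n,x,y,z,r,rng in items:
        b=fit(c,x,y,z,r,rng); print(n,[round(float(v),4) for v in b])
        cv2.polylines(vis,[proj(c,circ(b[1],b[2],z,r)).round().astype(np.int32)],True,(0,0,255),1)
    p=proj(c,[s["tool_pos"]]); cv2.circle(vis,tuple(int(v) for v in p[0].round()),4,(255,0,0),1); print("tcp px",p)
    cv2.imwrite(f"pics/{name}.png",vis)
E
python3 - <<'E'
from cell import robot
from h import *
wrist(robot,"w1",[("l_small",.4474,.2423,.0135,.0275,.012)])
E
```

```text
t 2.88 tcp [0.442  0.2575 0.1221] rot [-3.136 -0.004  0.044] open 0.0449 F [ 0.6  0.  -0.2]
l_small [40.0, 0.4464, 0.2443]
tcp px [[317.14556233 297.09284415]]
```

View pics/w1.png

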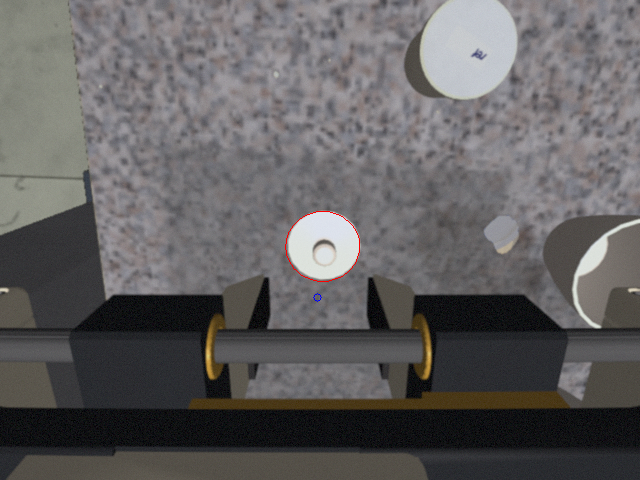

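Emit:
move_arm:
  increments:
    - [45,4.5,14,0,0,0,0.044]
    - [45,0,0,20,0,0,0]
    - [45,0,0,30,0,0,0]
    - [45,0,0,20,0,0,0]
    - [45,0,0,0,0,0,0]

```text
time: 3.5
tool_pos: [0.4457, 0.2459, 0.0534]
tool_rot: [-3.134, -0.008, 0.006]
contact_force: [0.8, -0.9, -0.1]
opening: 0.0453
```

```bash
python3 - <<'E'
from cell import robot
from h import *
wrist(robot,"w2",[("l_small",.4465,.2435,.0135,.0275,.006)])
E
```

```text
t 3.55 tcp [0.4464 0.2462 0.0543] rot [-3.134 -0.009  0.006] open 0.0451 F [ 0. -1. -1.]
l_small [40.0, 0.4465, 0.2445]
tcp px [[321.07336631 299.21472701]]
```

View pics/w2.png

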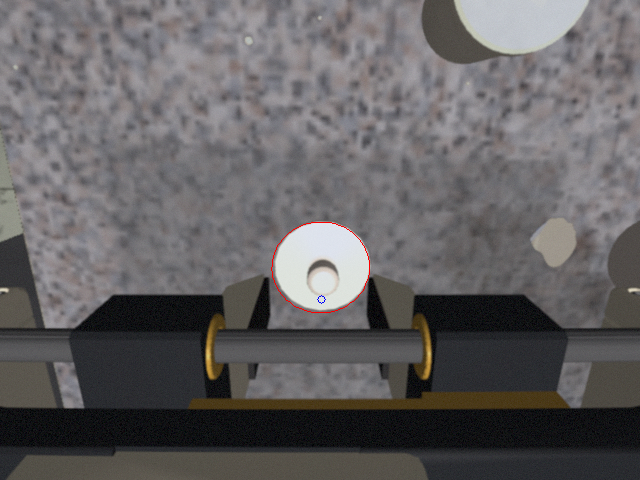

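Emit:
move_arm:
  increments:
    - [45,0,1.5,15,-0.008,-0.009,-0.006]
    - [45,0,0,14,0,0,0]
    - [45,0,0,5,0,0,0]
    - [45,0,0,0,0,0,0]

```text
time: 4.05
tool_pos: [0.4474, 0.2455, 0.02]
tool_rot: [-3.141, -0.003, 0.013]
contact_force: [-0.2, -0.5, 0.5]
opening: 0.0451
```

```bash
python3 - <<'E'
from cell import robot
from h import *
wrist(robot,"w3",[("l_small",.4465,.2445,.0135,.0275,.006)])
E
```

```text
t 4.1 tcp [0.4475 0.2455 0.0202] rot [-3.141e+00 -3.000e-03  1.300e-02] open 0.0448 F [-0.6 -0.6  0.6]
l_small [19.9105, 0.4485, 0.2465]
tcp px [[319.89547937 298.96901635]]
```

View pics/w3.png

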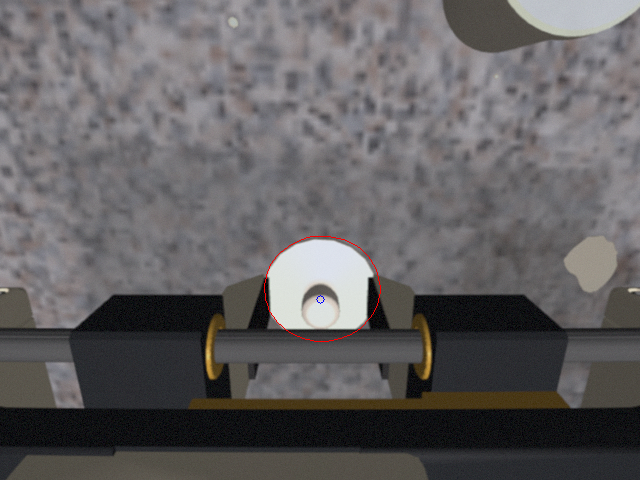

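```bash
python3 - <<'E'
from cell import robot
from h import *
c=robot.read_camera("wrist"); s=robot.observe();print(s["tool_pos"])
print(proj(c,[[.4465,.2445,.031],[.4465,.2435,.031]]), unproj(c,[[321,311]],.031))
E
```

```text
[0.44766643 0.24556493 0.02041957]
[[317.44917248 312.486234  ]
 [317.41938461 314.53329187]] [[0.44803154 0.24524319 0.031     ]]
```

Emit:
move_arm:
  increments:
    - [45,0,0.5,2.5,0,0,0.013]
    - [14,0,0,0,0,0,0]
    - [14,0,0,0,0,0,0]
    - [14,0,0,0,0,0,0]
    - [14,0,0,0,0,0,0]
  newtons: 15

```text
time: 4.78
tool_pos: [0.4483, 0.2452, 0.0186]
tool_rot: [-3.14, -0.006, -0.001]
contact_force: [-0.5, 1.0, -0.2]
opening: 0.016
```

Emit:
move_arm:
  increments:
    - [12,0,0,-10,0,0,0]
    - [12,0,0,-25,0,0,0]
    - [12,0,0,-40,0,0,0]
    - [12,0,0,-25,0,0,0]
    - [12,0,0,-10,0,0,0]
    - [12,0,0,0,0,0,0]
  newtons: 25

```text
time: 5.52
tool_pos: [0.4473, 0.2449, 0.1338]
tool_rot: [-3.14, -0.005, -0.001]
contact_force: [-0.3, 0.5, -0.0]
opening: 0.0159
```

```bash
python3 - <<'E'
from cell import robot
from h import *
wrist(robot,"w4",[])
E
```

```text
t 5.58 tcp [0.4469 0.2448 0.1332] rot [-3.14e+00 -4.00e-03 -1.00e-03] open 0.0159 F [ 0.1  1.3 -1. ]
tcp px [[319.01801888 298.47698921]]
```

View pics/w4.png

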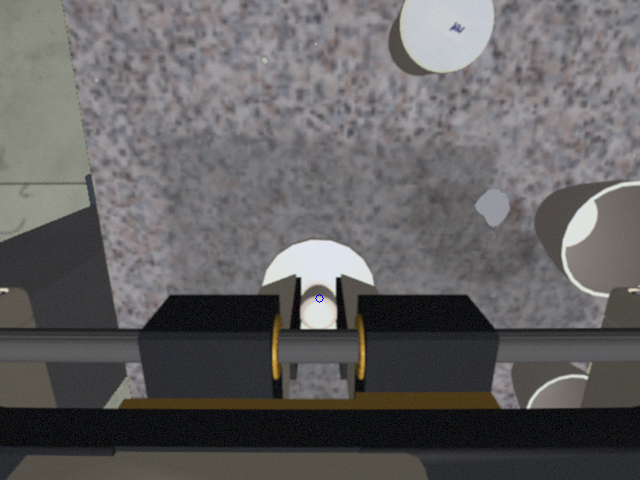

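Emit:
move_arm:
  increments:
    - [12,8,20,0,0,0,0]
    - [12,16,40,0,0,0,0]
    - [12,22,55,0,0,0,0]
    - [12,22,55,0,0,0,0]
    - [12,22,55,0,0,0,0]
    - [12,22,55,0,0,0,0]
    - [12,22,55,0,0,0,0]
    - [12,22,55,0,0,0,0]
    - [12,22,55,0,0,0,0]
    - [12,18,45,0,0,0,0]
    - [12,12,30,0,0,0,0]
    - [12,0,0,0,0,0,0]

```text
time: 7.08
tool_pos: [0.6533, -0.2906, 0.1101]
tool_rot: [-3.133, 0.023, 0.001]
contact_force: [-0.7, 0.2, -0.4]
opening: 0.0156
```

```bash
python3 - <<'E'
from cell import robot
from h import *
wrist(robot,"w5",[("m_small",.6615,-.258,.039,.0255,.01)])
E
```

```text
t 7.12 tcp [ 0.6529 -0.289   0.11  ] rot [-3.132e+00  2.400e-02  2.000e-03] open 0.0158 F [-0.2  0.7 -1.3]
m_small [40.0, 0.6595, -0.256]
tcp px [[318.82287524 295.64316205]]
```

View pics/w5.png

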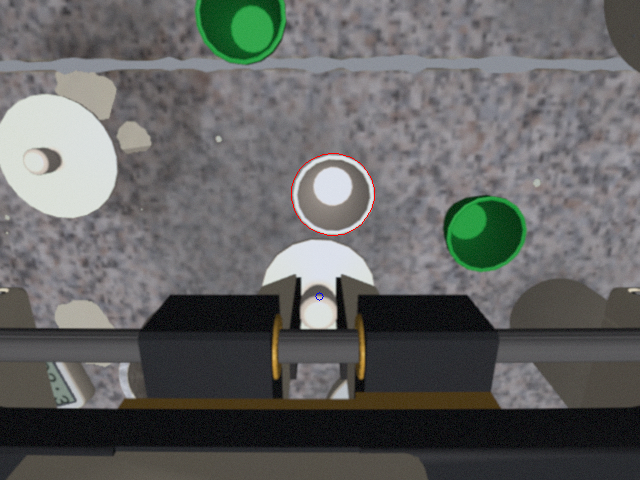

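Emit:
move_arm:
  increments:
    - [12,3,-12,0,-0.01,0.024,0]
    - [12,3.5,-21,0,0,0,0]
    - [12,0,0,0,0,0,0]
    - [12,0,0,12,0,0,0]
    - [12,0,0,22,0,0,0]
    - [12,0,0,10,0,0,0]
    - [12,0,0,0,0,0,0]

```text
time: 8.0
tool_pos: [0.6578, -0.2496, 0.0613]
tool_rot: [-3.139, 0.006, 0.006]
contact_force: [0.9, 0.2, -1.0]
opening: 0.0157
```

```bash
python3 - <<'E'
from cell import robot
from h import *
wrist(robot,"w6",[])
E
```

```text
t 8.05 tcp [ 0.658  -0.2497  0.0618] rot [-3.139  0.005  0.006] open 0.0159 F [-0.1 -0.2 -0.7]
tcp px [[320.13062564 299.60573741]]
```

View pics/w6.png

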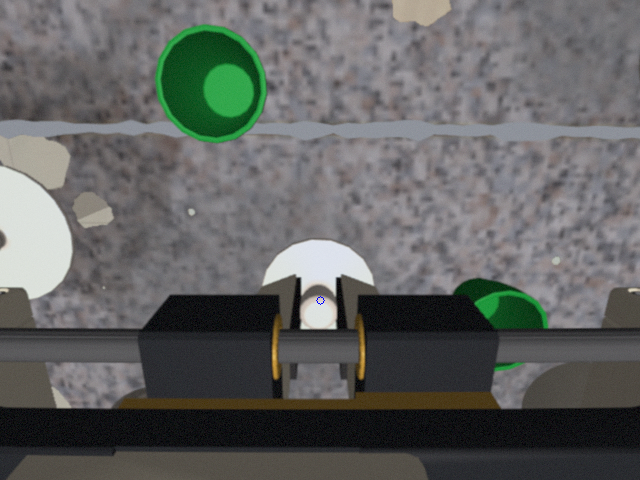

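Emit:
move_arm:
  increments:
    - [12,1.5,6.5,0,-0.003,0.005,0.006]
    - [12,0,0,0,0,0,0]
    - [12,0,0,4,0,0,0]
    - [12,0,0,4,0,0,0]
    - [12,0,0,0,0,0,0]

```text
time: 8.68
tool_pos: [0.6605, -0.2577, 0.0554]
tool_rot: [3.139, -0.003, -0.001]
contact_force: [-0.2, 0.2, -0.1]
opening: 0.0158
```

Emit:
move_arm:
  increments:
    - [12,0,-1,2.5,0,0,0]
    - [12,0,0,2,0,0,0]
    - [12,0,0,1,0,0,0]
    - [12,0,0,0,0,0,0]

```text
time: 9.18
tool_pos: [0.6607, -0.2564, 0.0496]
tool_rot: [3.139, -0.003, -0.001]
contact_force: [-0.4, 0.0, -0.7]
opening: 0.0159
```

Emit:
move_arm:
  increments:
    - [12,0,0,1,0,0,0]
    - [12,0,0,0,0,0,0]

```text
time: 9.43
tool_pos: [0.661, -0.2566, 0.0497]
tool_rot: [3.139, -0.005, -0.001]
contact_force: [-0.3, -0.2, -1.1]
opening: 0.0157
```

```bash
python3 - <<'E'
from cell import robot
from h import *
c=robot.read_camera("scene"); wrist(robot,"w7",[])
p=proj(c,[[.66,-.2565,.04]])[0].astype(int)
cv2.imwrite("pics/s7.png",cv2.resize(c["img"][p[1]-60:p[1]+60,p[0]-80:p[0]+80],None,fx=4,fy=4,interpolation=cv2.INTER_CUBIC)[:,:,::-1])
E
```

```text
t 9.53 tcp [ 0.661  -0.2566  0.0496] rot [ 3.139e+00 -5.000e-03 -1.000e-03] open 0.0156 F [0.7 0.  1.8]
tcp px [[319.76216841 298.83264029]]
```

View pics/s7.png

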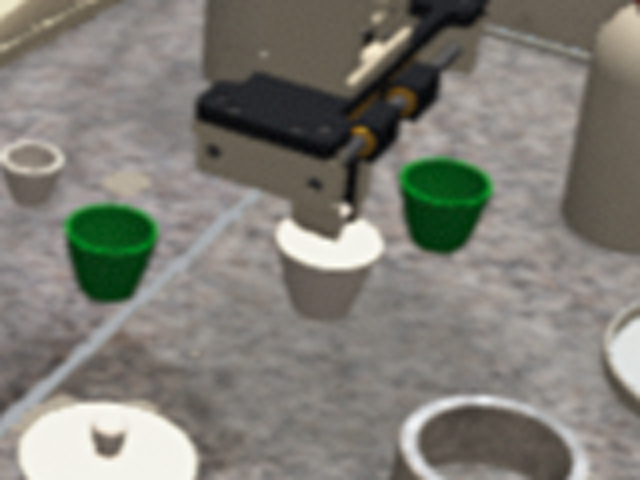

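Emit:
move_arm:
  increments:
    - [18,0,0,0,0,0,0]
    - [22,0,0,0,0,0,0]
    - [35,0,0,0,0,0,0]
    - [40,0,0,0,0,0,0]
    - [40,0,0,-20,0,0,0]
    - [40,0,0,-40,0,0,0]
    - [40,0,0,-30,0,0,0]
    - [40,0,20,-15,0,0,0]
    - [40,0,20,0,0,0,0]
    - [40,0,0,0,0,0,0]

```text
time: 10.78
tool_pos: [0.6612, -0.2978, 0.1638]
tool_rot: [3.136, -0.009, -0.0]
contact_force: [0.0, 0.4, -0.2]
opening: 0.0402
```

```bash
python3 - <<'E'
from cell import robot
from h import *
wrist(robot,"w8",[("lidsmall_seated",.66,-.2565,.0445,.0275,.008)])
E
```

```text
t 10.82 tcp [ 0.6614 -0.2969  0.1639] rot [ 3.137 -0.009  0.   ] open 0.0398 F [ 0.7 -0.7  0.6]
lidsmall_seated [40.0, 0.659, -0.2585]
tcp px [[320.10692469 297.05597079]]
```

View pics/w8.png

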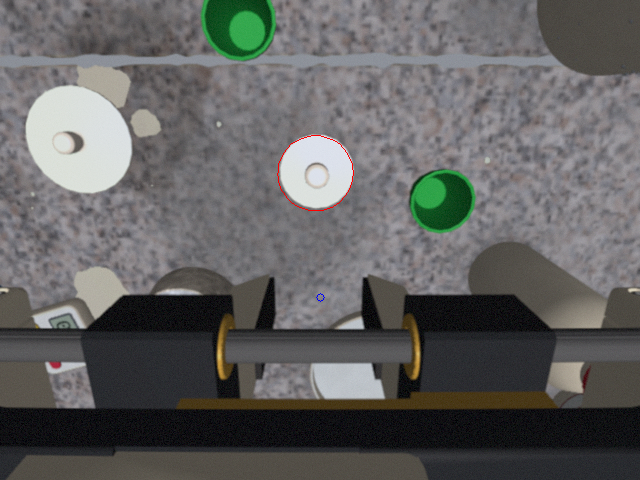

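Emit:
move_arm:
  increments:
    - [45,-20,-5,5,0,0,0]
    - [45,-42,-9,12,-0.004,-0.009,0]
    - [45,-42,-9,12,0,0,0]
    - [45,-42,-9,12,0,0,0]
    - [45,-42,-8,12,0,0,0]
    - [45,-20,-4,5,0,0,0]
    - [45,0,0,0,0,0,0]

```text
time: 11.7
tool_pos: [0.4444, -0.2447, 0.0977]
tool_rot: [-3.141, 0.009, 0.003]
contact_force: [0.6, -0.6, 0.2]
opening: 0.0451
```

```bash
python3 - <<'E'
from cell import robot
from h import *
wrist(robot,"w9",[("l_large",.469,-.237,.0135,.0425,.008)])
E
```

```text
t 11.75 tcp [ 0.4454 -0.2452  0.0979] rot [3.141e+00 8.000e-03 3.000e-03] open 0.0449 F [0.3 0.8 0.3]
l_large [38.5887, 0.468, -0.236]
tcp px [[321.81559948 300.01792406]]
```

View pics/w9.png

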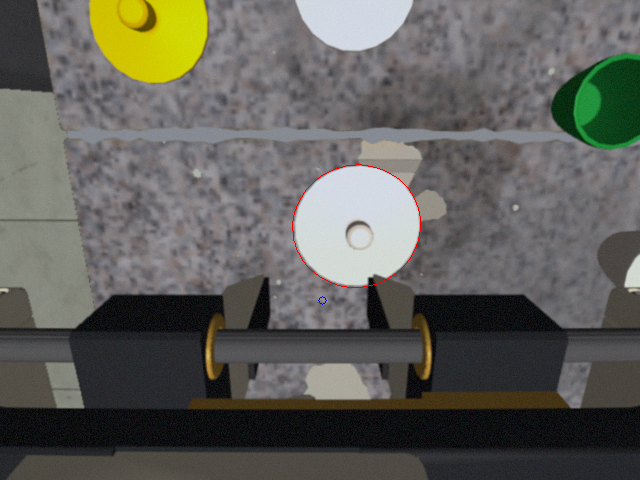

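Emit:
move_arm:
  increments:
    - [45,23,-9,0,0,0.008,0.003]
    - [45,0,0,15,0,0,0]
    - [45,0,0,25,0,0,0]
    - [45,0,0,8,0,0,0]
    - [45,0,0,0,0,0,0]

```text
time: 12.38
tool_pos: [0.4719, -0.2366, 0.0471]
tool_rot: [3.14, -0.001, 0.003]
contact_force: [-0.6, 0.1, 0.1]
opening: 0.045
```

```bash
python3 - <<'E'
from cell import robot
from h import *
wrist(robot,"w10",[("l_large",.468,-.236,.0135,.0425,.005),("knob",.468,-.236,.028,.0085,.006)])
E
```

```text
t 12.43 tcp [ 0.472  -0.2367  0.0474] rot [ 3.14e+00 -2.00e-03  3.00e-03] open 0.0449 F [-0.3  0.5 -0.9]
l_large [25.9052, 0.469, -0.234]
knob [7.3904, 0.473, -0.238]
tcp px [[319.9407942 299.376139 ]]
```

View pics/w10.png

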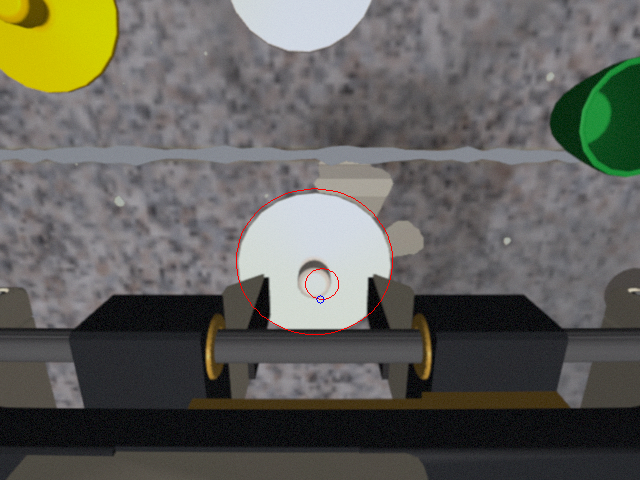

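Emit:
move_arm:
  increments:
    - [45,-3,0,14,0,0,0]
    - [45,0,0,12,0,0,0]
    - [45,0,0,2,0,0,0]
    - [45,0,0,0,0,0,0]

```text
time: 12.92
tool_pos: [0.4692, -0.2374, 0.0185]
tool_rot: [3.139, -0.003, 0.002]
contact_force: [-0.2, -0.9, -0.8]
opening: 0.0449
```

```bash
python3 - <<'E'
from cell import robot
from h import *
wrist(robot,"w11",[])
c=robot.read_camera("wrist"); g=cv2.cvtColor(c["img"],6+1)
cv2.imwrite("pics/w11b.png",cv2.resize(c["img"][220:350,230:410],None,fx=4,fy=4,interpolation=cv2.INTER_CUBIC)[:,:,::-1])
print(proj(c,[[.468,-.236,.032]]))
E
```

```text
t 12.97 tcp [ 0.4693 -0.2375  0.0186] rot [ 3.139e+00 -3.000e-03  2.000e-03] open 0.0449 F [-0.1  0.3 -0.3]
tcp px [[319.77942213 299.00822224]]
[[316.83440515 310.46115483]]
```

View pics/w11b.png

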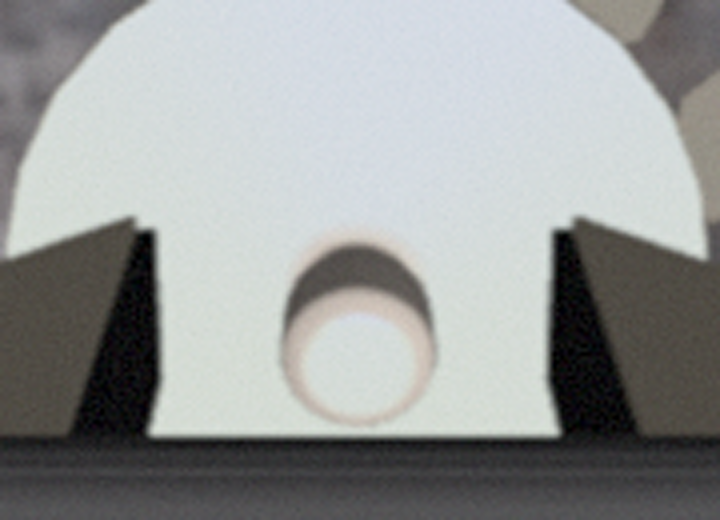

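Emit:
move_arm:
  increments:
    - [45,0,-1,0,0,0,0]
    - [14,0,0,0,0,0,0]
    - [12,0,0,0,0,0,0]
    - [12,0,0,0,0,0,0]
    - [12,0,0,0,0,0,0]
  newtons: 35

```text
time: 13.65
tool_pos: [0.4699, -0.2367, 0.0196]
tool_rot: [3.137, -0.005, 0.002]
contact_force: [0.8, -0.3, 0.0]
opening: 0.0154
```

Emit:
move_arm:
  increments:
    - [12,0,0,-8,0,0,0]
    - [12,0,0,-20,0,0,0]
    - [12,0,0,-35,0,0,0]
    - [12,0,0,-35,0,0,0]
    - [12,0,0,-20,0,0,0]
    - [12,0,0,-8,0,0,0]
    - [12,0,0,0,0,0,0]

```text
time: 14.52
tool_pos: [0.4683, -0.2355, 0.1504]
tool_rot: [3.139, -0.003, 0.002]
contact_force: [-0.3, -0.4, -1.5]
opening: 0.015
```

```bash
python3 - <<'E'
from cell import robot
from h import *
wrist(robot,"w12",[])
E
```

```text
t 14.57 tcp [ 0.468  -0.2353  0.1499] rot [ 3.14e+00 -2.00e-03  2.00e-03] open 0.0158 F [-0.5 -0.6 -1.5]
tcp px [[319.17069748 298.02938193]]
```

View pics/w12.png

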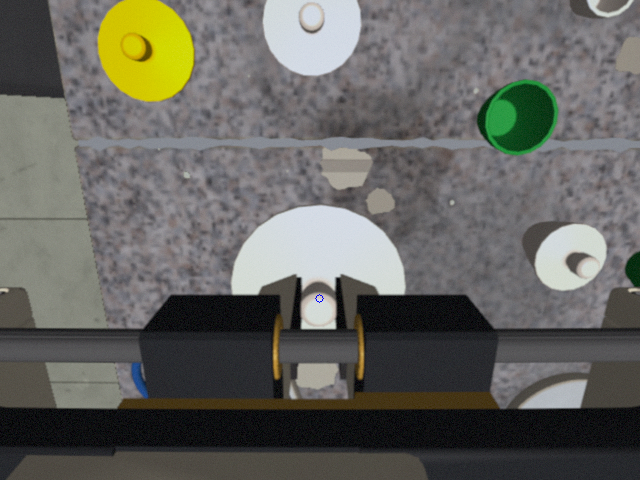

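Emit:
move_arm:
  increments:
    - [12,8,-20,0,0,0,0]
    - [12,17,-40,-2,0,0,0]
    - [12,23,-55,-2,0,0,0]
    - [12,23,-55,-2,0,0,0]
    - [12,23,-55,-2,0,0,0]
    - [12,23,-55,-2,0,0,0]
    - [12,23,-55,-2,0,0,0]
    - [12,23,-55,-2,0,0,0]
    - [12,15,-35,-2,0,0,0]
    - [12,5,-10,0,0,0,0]
    - [12,0,0,0,0,0,0]

```text
time: 15.95
tool_pos: [0.6505, 0.2127, 0.1483]
tool_rot: [3.14, 0.022, -0.001]
contact_force: [0.7, -0.2, -1.2]
opening: 0.0147
```

```bash
python3 - <<'E'
from cell import robot
from h import *
wrist(robot,"w13",[("m_large",.648,.248,.061,.0405,.01)])
E
```

```text
t 16.0 tcp [0.6503 0.2121 0.1483] rot [ 3.14e+00  2.30e-02 -2.00e-03] open 0.0154 F [-0.4 -0.2 -2.2]
m_large [26.924, 0.646, 0.248]
tcp px [[319.14468422 299.97004156]]
```

View pics/w13.png

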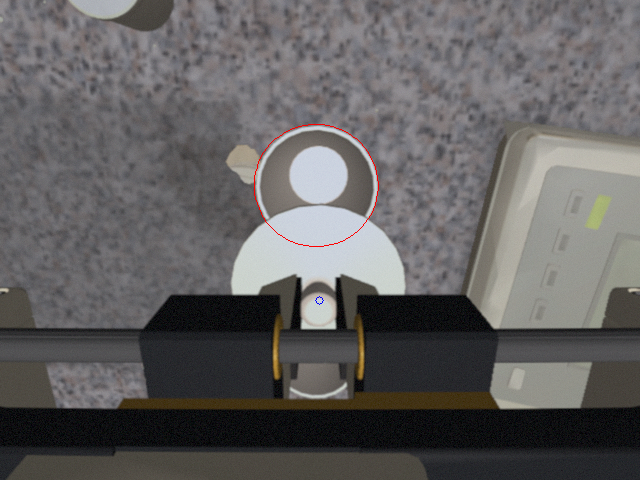

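Emit:
move_arm:
  increments:
    - [12,-2,-12,0,0,0.022,0]
    - [12,-2,-22,0,0,0,0]
    - [12,0,-2,0,0,0,0]
    - [12,0,0,12,0,0,0]
    - [12,0,0,22,0,0,0]
    - [12,0,0,18,0,0,0]
    - [12,0,0,6,0,0,0]
    - [12,0,0,0,0,0,0]

```text
time: 17.0
tool_pos: [0.6455, 0.2463, 0.0872]
tool_rot: [3.139, 0.0, -0.006]
contact_force: [0.0, 0.0, -1.4]
opening: 0.0152
```

Emit:
move_arm:
  increments:
    - [12,1,-1.5,4,0,0,-0.006]
    - [12,0,0,4,0,0,0]
    - [12,0,0,3,0,0,0]
    - [12,0,0,0,0,0,0]

```text
time: 17.5
tool_pos: [0.6475, 0.2479, 0.0771]
tool_rot: [3.139, -0.002, 0.0]
contact_force: [0.2, -0.5, -0.8]
opening: 0.015
```

Emit:
move_arm:
  increments:
    - [12,-1,0,2.5,0,0,0]
    - [12,0,0,2,0,0,0]
    - [12,0,0,1,0,0,0]
    - [12,0,0,0,0,0,0]

```text
time: 18.0
tool_pos: [0.647, 0.2481, 0.0736]
tool_rot: [3.14, -0.005, 0.0]
contact_force: [0.4, 0.3, -1.3]
opening: 0.0153
```

Emit:
move_arm:
  increments:
    - [12,0,0,1.5,0,0,0]
    - [12,0,0,1,0,0,0]
    - [12,0,0,0,0,0,0]

```text
time: 18.38
tool_pos: [0.6474, 0.2482, 0.0735]
tool_rot: [3.14, -0.007, 0.0]
contact_force: [-0.6, -0.6, -1.7]
opening: 0.015
```

```bash
python3 - <<'E'
from cell import robot
from h import *
c=robot.read_camera("scene"); wrist(robot,"w14",[])
p=proj(c,[[.646,.2475,.05]])[0].astype(int)
cv2.imwrite("pics/s14.png",cv2.resize(c["img"][p[1]-60:p[1]+60,p[0]-80:p[0]+80],None,fx=4,fy=4,interpolation=cv2.INTER_CUBIC)[:,:,::-1])
E
```

```text
t 18.48 tcp [0.6474 0.2482 0.0734] rot [ 3.14  -0.007  0.   ] open 0.0151 F [-1.4 -0.1  2. ]
tcp px [[319.68318239 298.80948782]]
```

View pics/s14.png

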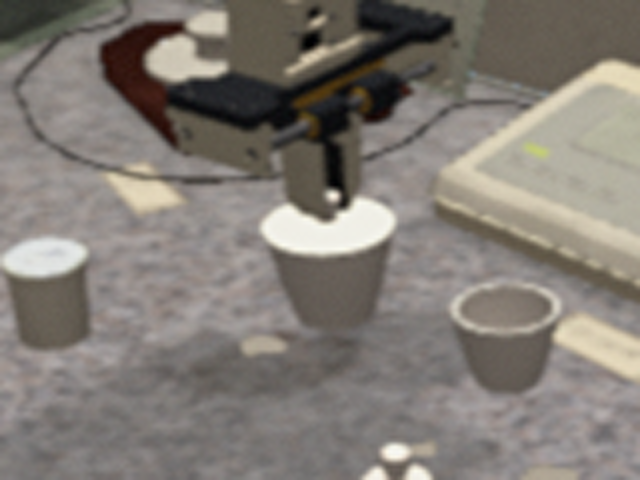

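Emit:
move_arm:
  increments:
    - [12,0,0,2,0,0,0]
    - [12,0,0,2,0,0,0]

```text
time: 18.73
tool_pos: [0.648, 0.2485, 0.0733]
tool_rot: [3.141, -0.009, 0.0]
contact_force: [-6.1, -1.0, 13.2]
opening: 0.0152
```

Emit:
move_arm:
  increments:
    - [12,-1.5,0,0,0,-0.005,0]
    - [12,0,0,1,0,0,0]
    - [12,0,0,0,0,0,0]

```text
time: 19.1
tool_pos: [0.647, 0.2484, 0.0734]
tool_rot: [3.141, -0.006, 0.0]
contact_force: [-1.4, -1.9, 2.0]
opening: 0.0153
```

Contact is light now; release slowly and look.

Emit:
move_arm:
  increments:
    - [16,0,0,0,0,0,0]
    - [18,0,0,0,0,0,0]
    - [22,0,0,0,0,0,0]
    - [35,0,0,0,0,0,0]
    - [40,0,0,0,0,0,0]
    - [40,0,0,-20,0,0,0]
    - [40,0,0,-35,0,0,0]
    - [40,0,-10,-25,0,0,0]
    - [40,0,-30,-15,0,0,0]
    - [40,0,0,0,0,0,0]

```text
time: 20.35
tool_pos: [0.6463, 0.289, 0.1685]
tool_rot: [3.141, -0.003, -0.001]
contact_force: [-0.8, -0.6, -0.0]
opening: 0.0403
```

```bash
python3 - <<'E'
from cell import robot
from h import *
c=robot.read_camera("scene"); wrist(robot,"w15",[("lidlarge_seated",.646,.2475,.0665,.0425,.008)])
p=proj(c,[[.646,.2475,.05]])[0].astype(int)
s=cv2.resize(c["img"][p[1]-60:p[1]+60,p[0]-80:p[0]+80],None,fx=2.5,fy=2.5,interpolation=cv2.INTER_CUBIC)[:,:,::-1]
w=cv2.imread("pics/w15.png")[0:300,120:520]
cv2.imwrite("pics/c15.png",np.hstack([w,s[:300]]))
E
```

```text
t 20.45 tcp [0.6459 0.2867 0.1667] rot [ 3.139e+00 -0.000e+00 -3.000e-03] open 0.0399 F [-1.2 -0.  -0.3]
lidlarge_seated [28.0415, 0.646, 0.2505]
tcp px [[319.13412647 299.60605354]]
```

View pics/c15.png

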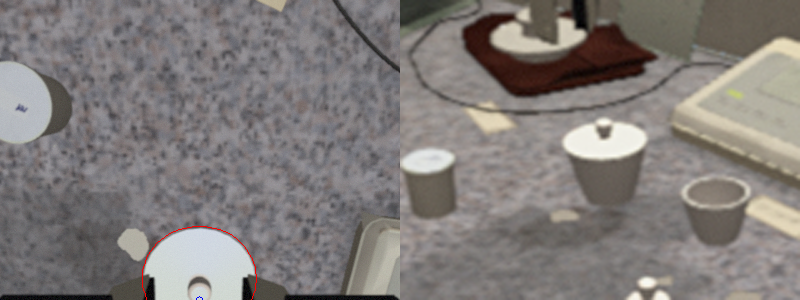

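Emit:
move_arm:
  increments:
    - [45,-9,20,0,0,0,0]
    - [45,-18,40,0,0,0,0]
    - [45,-25,55,0,0,0,0]
    - [45,-25,55,0,0,0,0]
    - [45,-25,55,10,0,0,0]
    - [45,-25,55,15,0,0,0]
    - [45,-25,55,15,0,0,0]
    - [45,-18,40,15,0,0,0]
    - [45,-12,20,10,0,0,0]
    - [45,0,5,0,0,0,0]
    - [45,0,0,0,0,0,0]

```text
time: 21.82
tool_pos: [0.451, -0.1259, 0.0954]
tool_rot: [3.137, 0.013, -0.012]
contact_force: [0.2, -0.5, 1.0]
opening: 0.0451
```

```bash
python3 - <<'E'
from cell import robot
from h import *
wrist(robot,"w16",[("l_medium",.4637,-.0937,.0135,.035,.008)])
E
```

```text
t 21.88 tcp [ 0.451  -0.1256  0.0954] rot [ 3.137  0.014 -0.011] open 0.045 F [-0.8  0.   0.1]
l_medium [40.0, 0.4617, -0.0927]
tcp px [[319.68690173 298.10593213]]
```

View pics/w16.png

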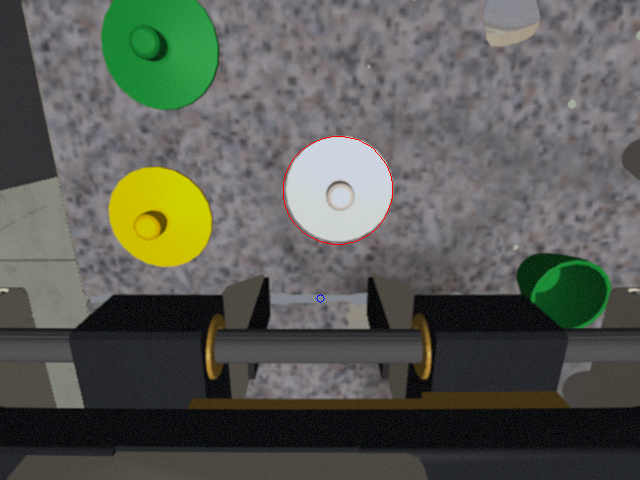

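Emit:
move_arm:
  increments:
    - [45,5,-16,0,0.004,0.014,-0.011]
    - [45,6,-17,0,0,0,0]
    - [45,0,0,15,0,0,0]
    - [45,0,0,25,0,0,0]
    - [45,0,0,10,0,0,0]
    - [45,0,0,0,0,0,0]

```text
time: 22.62
tool_pos: [0.4666, -0.083, 0.046]
tool_rot: [-3.141, -0.008, 0.011]
contact_force: [-0.5, 0.1, -0.5]
opening: 0.045
```

```bash
python3 - <<'E'
from cell import robot
from h import *
wrist(robot,"w17",[])
c=robot.read_camera("wrist"); print(proj(c,[[.462,-.0927,.032]]))
cv2.imwrite("pics/w17b.png",cv2.resize(c["img"][200:350,220:420],None,fx=4,fy=4,interpolation=cv2.INTER_CUBIC)[:,:,::-1])
E
```

```text
t 22.68 tcp [ 0.4667 -0.0832  0.0463] rot [-3.141 -0.009  0.011] open 0.0453 F [ 0.4 -0.3 -0.1]
tcp px [[320.08868565 299.54721923]]
[[309.71538505 302.53952724]]
```

View pics/w17b.png

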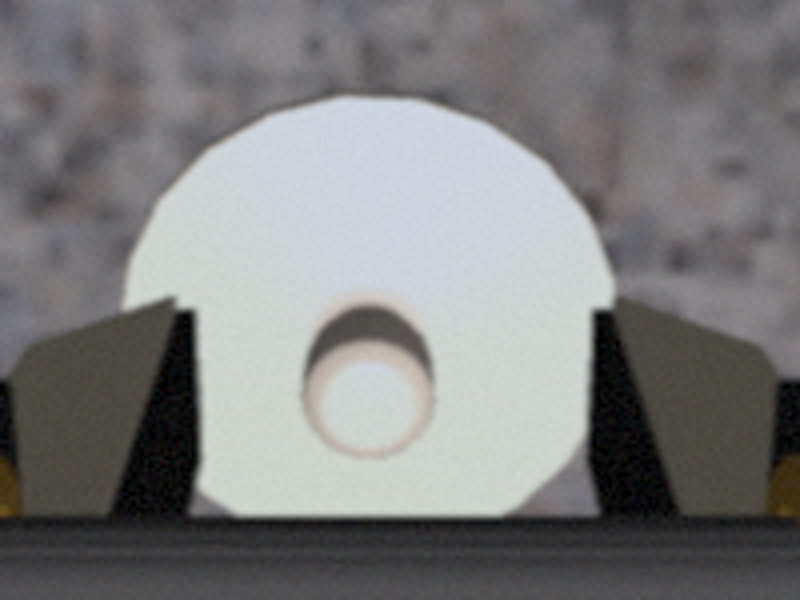

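Emit:
move_arm:
  increments:
    - [45,-3.5,8.5,0,0,-0.009,0.011]
    - [45,0,0,13,0,0,0]
    - [45,0,0,10,0,0,0]
    - [45,0,0,3,0,0,0]
    - [45,0,0,0,0,0,0]

```text
time: 23.35
tool_pos: [0.464, -0.0934, 0.0198]
tool_rot: [3.141, -0.002, -0.002]
contact_force: [0.1, 0.3, 0.3]
opening: 0.045
```

```bash
python3 - <<'E'
from cell import robot
from h import *
wrist(robot,"w18",[])
c=robot.read_camera("wrist"); print(proj(c,[[.463,-.092,.032]]))
cv2.imwrite("pics/w18b.png",cv2.resize(c["img"][200:350,220:420],None,fx=4,fy=4,interpolation=cv2.INTER_CUBIC)[:,:,::-1])
E
```

```text
t 23.4 tcp [ 0.464  -0.0935  0.02  ] rot [ 3.141e+00 -2.000e-03 -2.000e-03] open 0.0452 F [-0.2 -0.5 -0.3]
tcp px [[319.89570164 299.04820023]]
[[317.43434251 308.85897187]]
```

View pics/w18b.png

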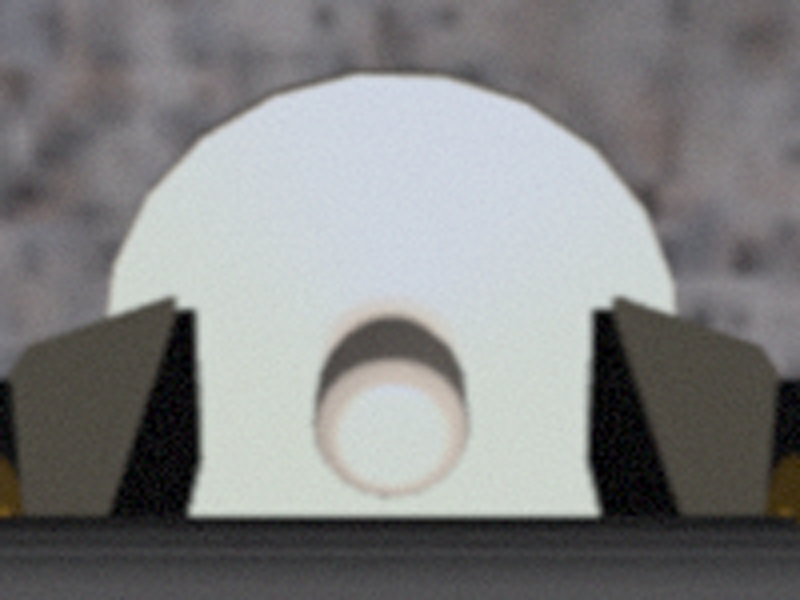

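Emit:
move_arm:
  increments:
    - [45,-0.5,-1.5,1,0,0,0]
    - [45,0,0,0,0,0,0]
    - [14,0,0,0,0,0,0]
    - [12,0,0,0,0,0,0]
    - [12,0,0,0,0,0,0]
    - [12,0,0,0,0,0,0]
  newtons: 30

```text
time: 24.2
tool_pos: [0.4641, -0.0919, 0.0198]
tool_rot: [3.14, -0.004, -0.002]
contact_force: [0.5, 0.5, -0.9]
opening: 0.0153
```

Emit:
move_arm:
  increments:
    - [12,0,0,-8,0,0,0]
    - [12,0,0,-20,0,0,0]
    - [12,0,0,-35,0,0,0]
    - [12,0,0,-35,0,0,0]
    - [12,0,0,-20,0,0,0]
    - [12,0,0,-6,0,0,0]
    - [12,0,0,0,0,0,0]

```text
time: 25.08
tool_pos: [0.4628, -0.0914, 0.149]
tool_rot: [3.14, -0.003, -0.002]
contact_force: [0.6, 0.7, -1.2]
opening: 0.0159
```

Emit:
move_arm:
  increments:
    - [12,15,-12,0,0,0,0]
    - [12,30,-24,-2,0,0,0]
    - [12,35,-28,-3,0,0,0]
    - [12,35,-28,-3,0,0,0]
    - [12,35,-28,-3,0,0,0]
    - [12,20,-16,-1,0,0,0]
    - [12,8,-6,0,0,0,0]
    - [12,0,0,0,0,0,0]

```text
time: 26.08
tool_pos: [0.6469, 0.0609, 0.1507]
tool_rot: [-3.14, 0.011, -0.003]
contact_force: [0.3, -0.5, -1.4]
opening: 0.0153
```

```bash
python3 - <<'E'
from cell import robot
from h import *
wrist(robot,"w19",[("m_medium",.6465,.103,.050,.033,.008)])
E
```

```text
t 26.12 tcp [0.6465 0.0606 0.1508] rot [-3.14e+00  1.10e-02 -3.00e-03] open 0.0156 F [-1.2 -0.4 -1.1]
m_medium [35.8773, 0.6445, 0.103]
tcp px [[318.74305111 299.52051481]]
```

View pics/w19.png

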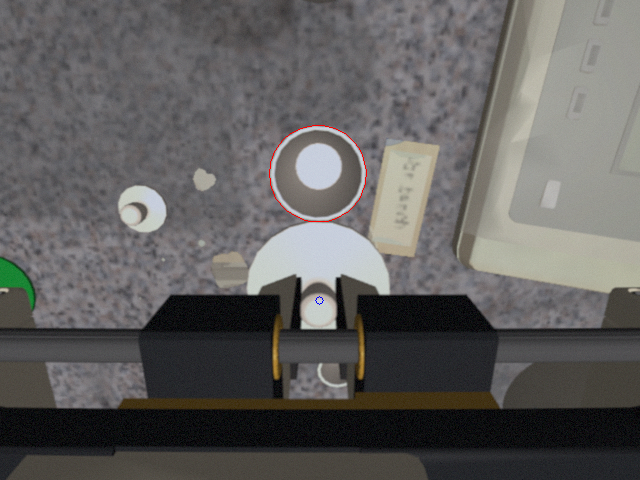

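Emit:
move_arm:
  increments:
    - [12,-1,-14,0,0,0.011,-0.003]
    - [12,-1,-24,0,0,0,0]
    - [12,0,-4,0,0,0,0]
    - [12,0,0,14,0,0,0]
    - [12,0,0,25,0,0,0]
    - [12,0,0,25,0,0,0]
    - [12,0,0,8,0,0,0]
    - [12,0,0,0,0,0,0]

```text
time: 27.12
tool_pos: [0.6418, 0.0996, 0.0755]
tool_rot: [-3.141, 0.0, -0.005]
contact_force: [0.1, 1.0, -1.5]
opening: 0.0153
```

Emit:
move_arm:
  increments:
    - [12,3,-3.5,2,0,0,-0.005]
    - [12,0,0,3,0,0,0]
    - [12,0,0,3,0,0,0]
    - [12,0,0,0,0,0,0]

```text
time: 27.62
tool_pos: [0.6464, 0.1032, 0.0694]
tool_rot: [-3.141, -0.004, 0.0]
contact_force: [1.8, 0.4, -1.9]
opening: 0.0153
```

Emit:
move_arm:
  increments:
    - [12,-1,0,2.5,0,-0.004,0]
    - [12,0,0,2.5,0,0,0]
    - [12,0,0,2,0,0,0]
    - [12,0,0,0,0,0,0]

```text
time: 28.12
tool_pos: [0.6455, 0.1032, 0.0623]
tool_rot: [-3.141, -0.0, 0.0]
contact_force: [-0.6, -0.1, -0.5]
opening: 0.0154
```

Emit:
move_arm:
  increments:
    - [12,0,0,1,0,0,0]
    - [12,0,0,1,0,0,0]
    - [12,0,0,0,0,0,0]

```text
time: 28.5
tool_pos: [0.646, 0.1032, 0.0624]
tool_rot: [-3.141, -0.002, 0.0]
contact_force: [-0.0, 0.2, -1.4]
opening: 0.0149
```

Emit:
move_arm:
  increments:
    - [16,0,0,0,0,0,0]
    - [18,0,0,0,0,0,0]
    - [22,0,0,0,0,0,0]
    - [35,0,0,0,0,0,0]
    - [40,0,0,0,0,0,0]
    - [40,0,0,-20,0,0,0]
    - [40,0,0,-35,0,0,0]
    - [40,0,10,-35,0,0,0]
    - [40,0,35,-10,0,0,0]
    - [40,0,0,0,0,0,0]

```text
time: 29.75
tool_pos: [0.6457, 0.0575, 0.1645]
tool_rot: [-3.141, -0.001, 0.001]
contact_force: [0.4, -0.1, 0.4]
opening: 0.0401
```

```bash
python3 - <<'E'
from cell import robot
from h import *
c=robot.read_camera("scene"); wrist(robot,"w20",[("lidmed_seated",.645,.103,.0555,.035,.008),("l_tiny",.4996,.0692,.0135,.02,.008)])
p=proj(c,[[.645,.103,.05]])[0].astype(int)
s=cv2.resize(c["img"][p[1]-60:p[1]+60,p[0]-80:p[0]+80],None,fx=2.5,fy=2.5,interpolation=cv2.INTER_CUBIC)[:,:,::-1]
w=cv2.imread("pics/w20.png")[0:300,80:480]
cv2.imwrite("pics/c20.png",np.hstack([w,s[:300]]))
E
```

```text
t 29.85 tcp [0.6451 0.0597 0.1635] rot [-3.14e+00  0.00e+00  3.00e-03] open 0.0405 F [-0.9 -0.4  0.8]
lidmed_seated [40.0, 0.644, 0.102]
l_tiny [40.0, 0.5006, 0.0692]
tcp px [[318.88663046 296.66891026]]
```

View pics/c20.png

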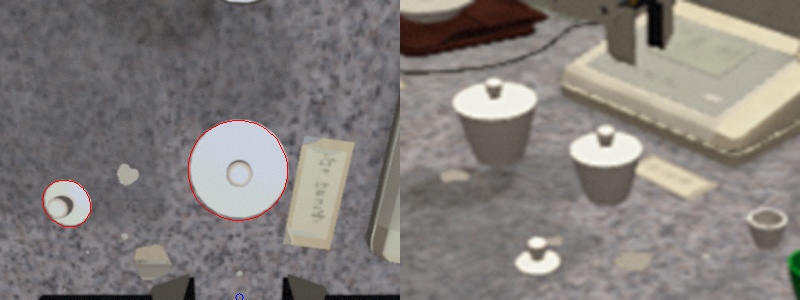

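Emit:
move_arm:
  increments:
    - [40,-15,2,0,0,0,0]
    - [40,-30,2,0,0,0,0]
    - [40,-35,2,8,0,0,0]
    - [40,-35,0,20,0,0,0]
    - [40,-18,0,25,0,0,0]
    - [40,-5,0,12,0,0,0]
    - [40,0,0,0,0,0,0]

```text
time: 30.72
tool_pos: [0.4993, 0.0601, 0.0923]
tool_rot: [-3.138, 0.009, 0.01]
contact_force: [0.6, -0.6, -0.6]
opening: 0.0401
```

```bash
python3 - <<'E'
from cell import robot
from h import *
wrist(robot,"w21",[("l_tiny",.5003,.0692,.0135,.02,.008)])
E
```

```text
t 30.77 tcp [0.5    0.0601 0.0928] rot [-3.138  0.007  0.01 ] open 0.0399 F [-1.1  0.2 -0.2]
l_tiny [40.0, 0.4993, 0.0702]
tcp px [[320.96999712 299.49079275]]
```

View pics/w21.png

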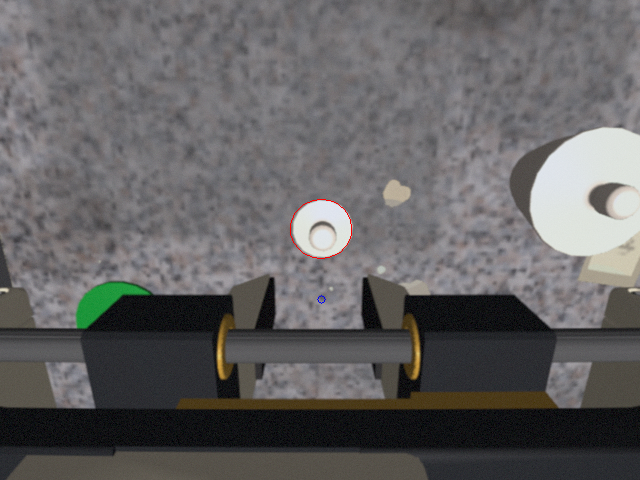

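Emit:
move_arm:
  increments:
    - [40,0,-9,0,-0.003,0.007,0.01]
    - [40,0,0,15,0,0,0]
    - [40,0,0,22,0,0,0]
    - [40,0,0,7,0,0,0]
    - [40,0,0,0,0,0,0]

```text
time: 31.4
tool_pos: [0.502, 0.0708, 0.0474]
tool_rot: [-3.141, -0.003, 0.0]
contact_force: [0.8, -0.4, -0.0]
opening: 0.04
```

```bash
python3 - <<'E'
from cell import robot
from h import *
wrist(robot,"w22",[])
c=robot.read_camera("wrist"); print(proj(c,[[.4997,.0695,.032]]))
cv2.imwrite("pics/w22b.png",cv2.resize(c["img"][200:350,220:420],None,fx=4,fy=4,interpolation=cv2.INTER_CUBIC)[:,:,::-1])
E
```

```text
t 31.45 tcp [0.5021 0.0708 0.0476] rot [-3.141 -0.004  0.   ] open 0.0399 F [ 0.5 -0.1  0.3]
tcp px [[319.97523539 299.14754137]]
[[314.68553214 286.63742622]]
```

View pics/w22b.png

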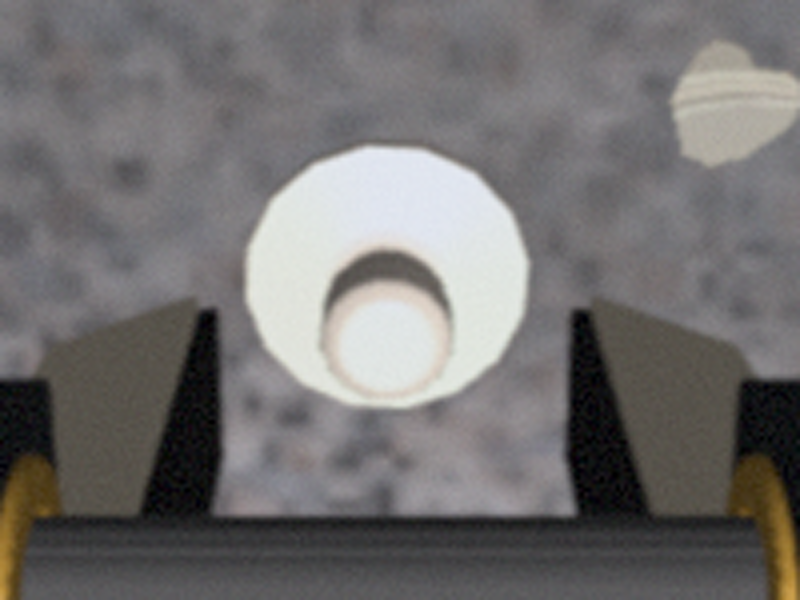

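Emit:
move_arm:
  increments:
    - [40,-1.2,0.5,12,0,-0.004,0]
    - [40,0,0,12,0,0,0]
    - [40,0,0,4,0,0,0]
    - [40,0,0,0,0,0,0]

```text
time: 32.0
tool_pos: [0.5017, 0.0701, 0.0188]
tool_rot: [-3.141, -0.002, -0.0]
contact_force: [-0.7, 0.1, -0.1]
opening: 0.0398
```

```bash
python3 - <<'E'
from cell import robot
from h import *
wrist(robot,"w23",[])
c=robot.read_camera("wrist"); print(proj(c,[[.5005,.070,.032]]))
cv2.imwrite("pics/w23b.png",cv2.resize(c["img"][200:350,220:420],None,fx=4,fy=4,interpolation=cv2.INTER_CUBIC)[:,:,::-1])
E
```

```text
t 32.05 tcp [0.5018 0.0701 0.019 ] rot [-3.141e+00 -2.000e-03  0.000e+00] open 0.0401 F [-1.1  0.6  0.3]
tcp px [[319.88338764 299.00119558]]
[[316.82103932 313.14810295]]
```

View pics/w23b.png

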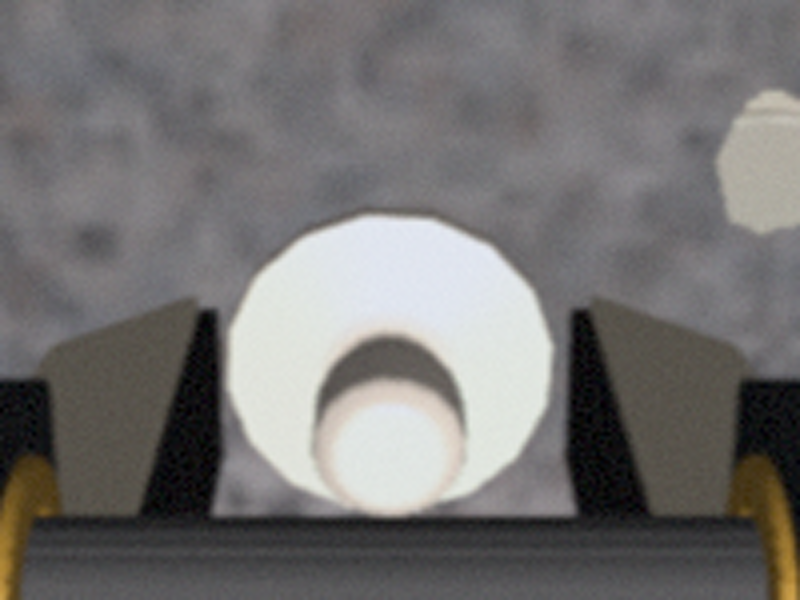

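Emit:
move_arm:
  increments:
    - [40,-0.5,0,0,0,0,0]
    - [14,0,0,0,0,0,0]
    - [12,0,0,0,0,0,0]
    - [12,0,0,0,0,0,0]
    - [12,0,0,0,0,0,0]
  newtons: 20

```text
time: 32.72
tool_pos: [0.5019, 0.0701, 0.02]
tool_rot: [-3.141, -0.004, 0.0]
contact_force: [0.1, 0.4, -0.8]
opening: 0.0159
```

Emit:
move_arm:
  increments:
    - [12,0,0,-8,0,0,0]
    - [12,0,0,-20,0,0,0]
    - [12,0,0,-35,0,0,0]
    - [12,0,0,-35,0,0,0]
    - [12,0,0,-20,0,0,0]
    - [12,0,0,-6,0,0,0]
    - [12,0,0,0,0,0,0]

```text
time: 33.6
tool_pos: [0.5009, 0.0701, 0.1496]
tool_rot: [-3.141, -0.004, 0.0]
contact_force: [-0.4, 0.4, -0.8]
opening: 0.0156
```

Emit:
move_arm:
  increments:
    - [12,12,14,0,0,0,0]
    - [12,24,28,-2,0,0,0]
    - [12,32,36,-2,0,0,0]
    - [12,32,36,-2,0,0,0]
    - [12,32,36,-2,0,0,0]
    - [12,18,20,-1,0,0,0]
    - [12,6,6,0,0,0,0]
    - [12,0,0,0,0,0,0]

```text
time: 34.6
tool_pos: [0.6609, -0.1178, 0.1481]
tool_rot: [-3.139, 0.009, -0.001]
contact_force: [0.1, 0.1, -0.6]
opening: 0.0158
```

```bash
python3 - <<'E'
from cell import robot
from h import *
wrist(robot,"w24",[("m_tiny",.6632,-.0732,.028,.018,.008)])
E
```

```text
t 34.65 tcp [ 0.6606 -0.1174  0.1482] rot [-3.139e+00  9.000e-03 -1.000e-03] open 0.0158 F [-0.8 -1.  -1.2]
m_tiny [40.0, 0.6612, -0.0722]
tcp px [[318.95674653 298.06890229]]
```

View pics/w24.png

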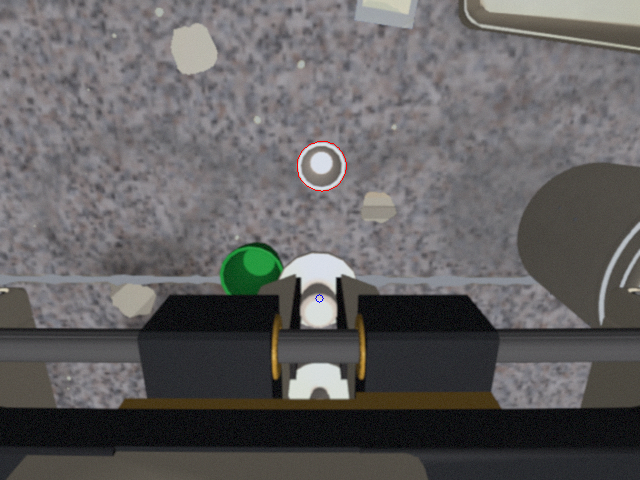

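Emit:
move_arm:
  increments:
    - [12,0,-15,0,-0.002,0.009,0]
    - [12,1,-26,0,0,0,0]
    - [12,0,-4,0,0,0,0]
    - [12,0,0,15,0,0,0]
    - [12,0,0,30,0,0,0]
    - [12,0,0,27,0,0,0]
    - [12,0,0,12,0,0,0]
    - [12,0,0,0,0,0,0]

```text
time: 35.65
tool_pos: [0.6588, -0.067, 0.0606]
tool_rot: [-3.141, 0.0, 0.004]
contact_force: [-0.7, 0.2, -1.1]
opening: 0.0156
```

Emit:
move_arm:
  increments:
    - [12,2.2,5,3,0,0,0.004]
    - [12,0,0,4,0,0,0]
    - [12,0,0,4,0,0,0]
    - [12,0,0,0,0,0,0]

```text
time: 36.15
tool_pos: [0.6627, -0.0732, 0.0515]
tool_rot: [3.141, -0.004, -0.001]
contact_force: [0.0, 0.9, -0.2]
opening: 0.0156
```

Emit:
move_arm:
  increments:
    - [12,-0.7,-0.7,3,0,-0.004,0]
    - [12,0,0,3,0,0,0]
    - [12,0,0,3,0,0,0]
    - [12,0,0,1,0,0,0]
    - [12,0,0,0,0,0,0]

```text
time: 36.78
tool_pos: [0.6621, -0.0722, 0.0411]
tool_rot: [3.141, -0.0, -0.001]
contact_force: [0.5, -0.2, -0.7]
opening: 0.0155
```

Emit:
move_arm:
  increments:
    - [12,0,0,1,0,0,0]
    - [12,0,0,1,0,0,0]
    - [12,0,0,0.5,0,0,0]
    - [12,0,0,0,0,0,0]

```text
time: 37.28
tool_pos: [0.6628, -0.0725, 0.0401]
tool_rot: [3.14, -0.003, -0.001]
contact_force: [-0.9, -0.1, 0.6]
opening: 0.0158
```

Contact at the expected seated height (0.040); release and back away, checking all.

Emit:
move_arm:
  increments:
    - [16,0,0,0,0,0,0]
    - [18,0,0,0,0,0,0]
    - [22,0,0,0,0,0,0]
    - [35,0,0,0,0,0,0]
    - [40,0,0,0,0,0,0]
    - [40,0,0,-20,0,0,0]
    - [40,0,0,-40,0,0,0]
    - [40,0,0,-45,0,0,0]
    - [40,-30,0,-40,0,0,0]
    - [40,-60,0,-10,0,0,0]
    - [40,-60,0,0,0,0,0]
    - [40,-50,0,0,0,0,0]

```text
time: 38.78
tool_pos: [0.4594, -0.0723, 0.1974]
tool_rot: [3.139, -0.003, 0.0]
contact_force: [-0.3, 0.2, -0.1]
opening: 0.0401
```

Emit:
move_arm:
  increments:
    - [40,-40,0,0,0,0,0]
    - [40,-20,0,0,0,0,0]
    - [40,0,0,0,0,0,0]

```text
time: 39.15
tool_pos: [0.3947, -0.0719, 0.1982]
tool_rot: [3.139, -0.005, -0.001]
contact_force: [0.6, -0.8, -0.2]
opening: 0.0399
```

```bash
python3 - <<'E'
from cell import robot
from h import *
s=robot.observe(); print(s["time"],s["tool_pos"])
c=robot.read_camera("top"); t=c["img"][130:360,130:520].copy()
for n,z,r,x,y in [("tiny",.0335,.02,.663,-.073),("small",.0445,.0275,.661,-.258),("medium",.0555,.035,.6465,.103),("large",.0665,.0425,.648,.248),("pot",.057,.027,.5205,.3757),("ring",.04,.0455,.5472,-.3961)]:
    print(n,[round(float(v),4) for v in fit(c,x,y,z,r,.008)])
cv2.imwrite("pics/t25.png",cv2.resize(t,None,fx=2,fy=2,interpolation=cv2.INTER_CUBIC)[:,:,::-1])
c=robot.read_camera("scene"); cv2.imwrite("pics/s25.png",cv2.resize(c["img"][180:340,230:500],None,fx=2.9,fy=2.9,interpolation=cv2.INTER_CUBIC)[:,:,::-1])
E
```

```text
39.15 [ 0.39466294 -0.07186581  0.1982275 ]
tiny [40.0, 0.661, -0.073]
small [40.0, 0.661, -0.258]
medium [40.0, 0.6455, 0.103]
large [39.8473, 0.647, 0.247]
pot [37.7, 0.5205, 0.3757]
ring [18.9875, 0.5472, -0.3961]
```

View pics/t25.png

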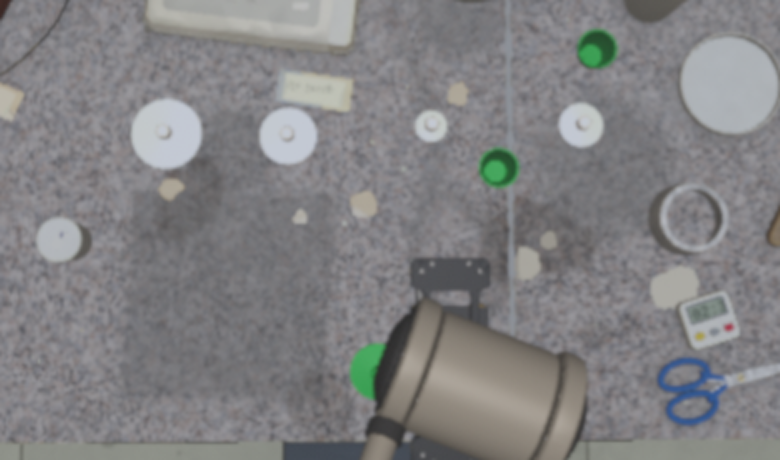

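View pics/s25.png

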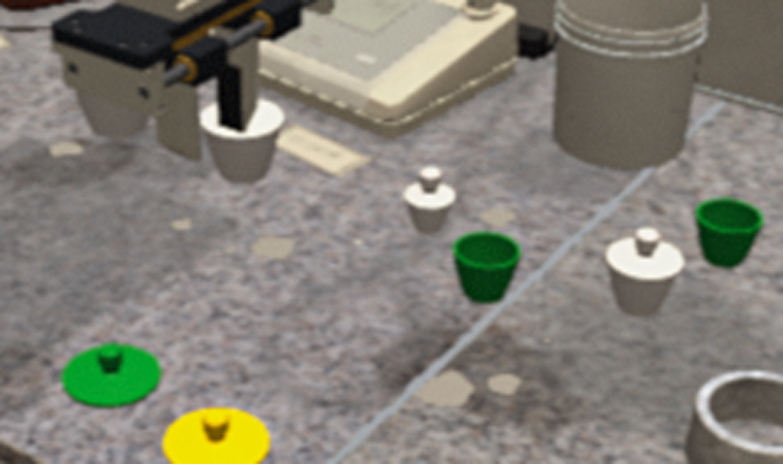

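```bash
python3 - <<'E'
from cell import robot
from h import *
c=robot.read_camera("scene"); out=[]
f0=cv2.imread("pics/s7.png")
for z,r,x,y in [(.0335,.02,.661,-.073),(.0445,.0275,.660,-.257),(.0555,.035,.645,.103),(.0665,.0425,.6465,.2475)]:
    for dz in (0,.002,.004,.006):
        print(dz,[round(float(v),4) for v in fit(c,x,y,z+dz,r,.008)],end=" ")
    print()
    b=fit(c,x,y,z,r,.008)
    p=proj(c,[[x,y,z]])[0].astype(int); o=p-[25,25]
    v=cv2.resize(c["img"][o[1]:o[1]+60,o[0]:o[0]+50],None,fx=4,fy=4,interpolation=cv2.INTER_CUBIC)[:,:,::-1]
    out.append(v.copy())
cv2.imwrite("pics/s26.png",np.hstack(out))
E
```

```text
0 [33.4758, 0.657, -0.077] 0.002 [33.4361, 0.655, -0.079] 0.004 [32.9234, 0.653, -0.081] 0.006 [29.655, 0.653, -0.081] 
0 [33.7207, 0.66, -0.259] 0.002 [33.7667, 0.658, -0.261] 0.004 [33.9687, 0.655, -0.262] 0.006 [34.0728, 0.652, -0.263] 
0 [30.6637, 0.646, 0.098] 0.002 [30.6248, 0.643, 0.096] 0.004 [30.6105, 0.639, 0.095] 0.006 [27.8904, 0.637, 0.095] 
0 [4.3456, 0.6535, 0.2395] 0.002 [3.7834, 0.6525, 0.2395] 0.004 [2.2119, 0.6515, 0.2395] 0.006 [-0.121, 0.6545, 0.2505]
```

View pics/s26.png

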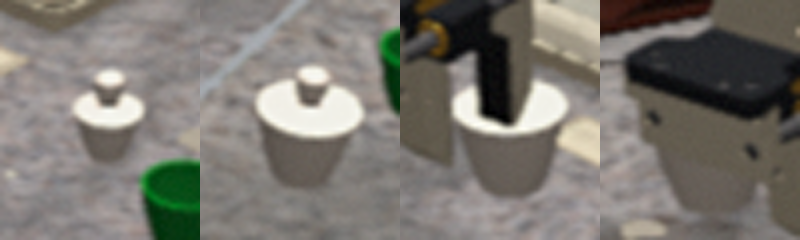

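```bash
python3 - <<'E'
from cell import robot
print(robot.hand_in())
E
```

```text
the job is handed in; nothing more can be done
None
```

All four white crucibles now have their own lids on, knob up. I gripped each lid by the knob, lowered it until it touched at about its seated height, then let go. The job was handed in at about 39 s of the 83 s allowed.

**What the last checks showed:**
- **Centring:** In the final top view each lid is within about 2 mm of where its mouth was first measured.
- **Bystanders:** The sample pot and the steel ring measure exactly where they started. I did not touch the green and yellow look-alikes.
- **Flat and home:** The scene views show the tiny, small and medium lids level on their rims. In the last scene view the gripper hid the large lid, so for that one I rely on the view just after release, where it sat level, and the final top view.

**What disagreed:**
- **Large lid:** It first touched about 1 mm above its estimated seated height. Pressing it gave about 13 N down and 6 N sideways, so I shifted it slightly and let go under light contact.
- **Camera fits:** In the last scene view, the fits for the tiny and medium lids were up to about 5 mm off the top view. The calibration error of about 2 mm explains only part of that. I went by the top view, which gave clear fits for all four lids.

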